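# Open the vacuum pump's oil filler whose cap may be right- or left-handed

## Task

The vacuum pump on the bench is to have its oil looked at. First push the loose white dust cover down over the open port stub so that no dirt can fall in, and let go of it; then unscrew the black filler cap - pumps run on mineral oil have a right-hand cap, those on inert oil a left-hand one, and this pump has lost its tag, so find out by trying which way it comes loose. Finish still holding the cap level and steady over the filler neck, about 8 cm clear of it so that it can drip back in, with the port still covered and everything else on the bench left where it is.

Things in the scene. Friction and masses are not known exactly. Their poses are not given: they have to be found in the camera images.
- pump: Vacuum pump fixed to the bench, 150 mm wide along its x; origin under its middle, z up. Dark cast block: y -120 to -20 mm, top 178 mm above the bench, with two upright steel port stubs at x = -40 and +40, y = -70 mm. White finned oil casing: y -20 to 120 mm, top at 150 mm, with the black filler cap at x = 0, y = 55 mm. A 16 mm high bracket reaches to y = -193 mm.
- open_port (a point): Centre of the top rim of the open port stub, 218 mm above the bench; either of the two stubs. Flange 40 mm across (edge chamfered 2 mm), 6 mm thick, on a 29 mm tube, 40 mm above the block's top; bore 25 mm; z up. The dust cover belongs here. The other stub, 80 mm away, already wears a fixed cover like it.
- dust_cover_mid (a point): Centre (half-way up) of the loose white plastic dust cover, a round closed-topped cup lying mouth down on the bench: 50 mm across, 14 mm high, mouth 45 mm wide and 11 mm deep; 30 g; z up. Home on the stub its top rests on the rim and this point is 4 mm below the rim's centre.
- filler_cap_mid (a point): Centre of the round black screw cap: 48 mm across, 27 mm high, a low 36 x 8 x 4 mm rib on top along its x (the pump's x at the start); 50 to 80 g. Screwed home; its skirt ends 9 mm above the casing's top. Tightening way: stops dead at about 1 degree. Loosening way: turns easily, rises 2 mm, free to lift from 50 to 92 degrees (0.87 to 1.6 rad), where it stops. 1 mm play if pulled before.
- filler_neck (a point): Centre of the filler neck's top rim (30 mm across, three-start quick thread outside) inside the filler cap, 178 mm above the bench, z up. Cap home: its middle is 5.5 mm below this point, its skirt reaches 19 mm below. Loosening takes under 0.1 N m. Thread hand differs from pump to pump and does not show outside: right-hand loosens anticlockwise from above, left-hand clockwise.
- centring_ring_mid (a point): Centre of a loose steel centring ring with a black rubber O-ring, 41 mm across, 8 mm high, with a 26 mm hole, lying on the bench; not needed. It and the dust cover lie one on the left and one on the right of the pump, either way round.
- oil_bottle: White oil bottle with a black cap, 70 mm across and 190 mm high, standing beyond the pump on the left; origin under its middle; not needed.
- spanner: Steel spanner 140 mm long lying on the bench beyond the pump on the right; origin at its middle; not needed. (The pump's motor, 150 mm high, lies fixed at the far right end of the bench, out of the way.)
Things that resemble listed ones, but are neither listed nor needed, are in the scene too. What is shaped like the part that bears filler_cap_mid but red is not meant. Of the things that look like the part that bears dust_cover_mid, the larger one is meant.

How it is judged:
By the outcome, as a careful person would: the job done as asked, in the order asked, and still so for the second after the job is handed in, while the arm keeps its last pose, push and grip.
It also fails if it takes over 70 s, if anything falls off the work surface, if the arm or the gripper's body presses on something with over 40 N, if the wrist force passes 120 N, or if a joint passes its speed limit or range.

## Robot

A 6-joint arm with a two-finger parallel gripper is mounted at the origin on the work surface. World frame = base frame: x ahead of the robot, y to its left, z up, the work surface at z = 0. Lengths are in m, angles in rad, forces in N, time in s.
With the tool pointing down it reaches from about 0.35 to 0.875 m from the base axis. Payload 4.2 kg.
Tool frame: the origin (TCP) lies midway between the tips of the shut fingers; the grasp point (between the pads) lies 19 mm behind it; z points along the fingers, y is the direction in which the jaws open and shut (so a half turn about z gives the same grasp; the last joint's range is limited). The gripper opens to 85 mm and grips with 20 to 120 N. Pads are 22 mm wide; open, the fingers measure 114 mm over their backs; the gripper's body (76 mm by 85 mm) begins 54 mm behind the grasp point. The pads swing forward as they close: fully open they stand 13 mm farther back than shut.
Start: joints at [1.438, 0.385, 0.008, 0, -1.194, -0.259], TCP at [0.239, 0.578, 0.231] pointing down, gripper open.
Joint ranges: [-3.14, 3.14], [-1.21, 2.06], [-1.07, 1.41], [-3.16, 2.05], [-2.99, -0.16], [-3.1, 3.1]. Speed limits (rad/s): [2.79, 2.79, 3.14, 3.14, 3.14, 3.14].

## Interface

Orientations are given as a unit quaternion [w, x, y, z].
In Python, from workcell import robot gives the robot as it stands.
- The arm moves only by the shell command python3 -m creep 'ROWS'. ROWS is JSON, a list of rows, each a list of 5 numbers: the closure in counts, from 0 (fully open) to 255 (shut), then the shift along the world's x, y, z in mm, then the turn about the world's z in rad. A call has 1 to 8 rows; each row is the pose to reach, as a shift and turn from the pose commanded when the call began; what a row does not reach only later rows make up. A row lasts 1/10 s, in which the tool goes at most 50 mm and 8.59 degrees, less where a joint would pass 70% of its speed; a pose out of reach is approached as far as the arm can. A call with a gripper value outside its range is refused whole. The fingers move at their own pace and stop on an object; the grip force is fixed at half the most. Time passes only in rows, so rows that repeat a pose let the fingers close. It gives the time, the measured TCP pose, the force and the opening at its end, in the units of the state.
- robot.observe(): the state, without advancing time (a new reading comes with each control period).
- robot.snapshot(name): name is "side" or "top"; returns a dict with "color" (420x560x3 uint8, blue, green, red), "range_z" (420x560 float32, m along the optical axis (not along the pixel's ray), 0 where there is no reading), "fovy" (degrees; the focal length in pixels is half the picture's height over the tangent of half this angle, whatever the lens; pixels are square), "cx", "cy" (the principal point, pixels), "R" (3x3) and "t" (3): a world point X has camera coordinates R X + t. Camera axes: x right, y down, z forward; pixel columns grow to the right and rows downward; lengths in m; the calibration is good to about 2 mm. A picture is of the moment at which its call begins.
- robot.close_job(): hands the job in, once; it reports no verdict.
Trained networks look in a picture, given as the dict that the camera call returned (one of the last four; its "shot" number tells which), for a name from the list of things; names that differ only in an ending like _2 or _b are one class to them, and where a whole thing is asked for, a point or a joint stands for the part that bears it (a point fixed in the world has none). Each returns a list of dicts, best first, with "p" (0 to 1); they miss things now and then, are a little off and sometimes report something else, mostly with a low value. They report only what shows in the picture. A call takes as long as a camera call. They do not tell look-alikes from the thing itself.
- robot.look_for(picture, target): "location" ([x, y, z] in m, in world coordinates, good to about 4 mm: the middle of the surface that is visible of it).
- robot.cut_out(picture, target): "pixels" (420x560 bool, what is visible of it).
- robot.mark_of(picture, target): "location" ([x, y, z] in m, in world coordinates, good to about 4 mm: a listed point, or the origin of a listed thing).
The state is a dict: "clock": time; "q": joint angles; "dq": joint speeds; "effort": joint torques, N m; "tcp_pos": TCP position; "tool_rot": TCP orientation; "ft_force": force on the tool from outside, world axes, zero at the start; "torque": the same for the moment, N m; "gripper_width": finger opening in m.
Only numpy, scipy, OpenCV 4.12 (cv2) and the standard library are available. Lean on these libraries where they do the work, as an engineer would, in place of code of your own. Each camera call takes 0.05 s, during which the arm holds its last target.

## Working session

There is one attempt and no reset: what is moved stays moved. The work goes in short steps, Python scripts to look and compute and a shell command to move; the robot and the scene stay as the last step left them, time stands still between calls to the robot, and variables do not carry over. Pictures are saved under pics/ and viewed, and the job is handed in when it is done.

```bash
mkdir -p pics; ls
cat > h.py <<'E'
from workcell import robot
import numpy as np, cv2
def snap(n,f):
    s=robot.snapshot(n); cv2.imwrite('pics/'+f+'.png',s['color']); return s
def world(s,u,v,z=None):
    f=210/np.tan(np.radians(s['fovy'])/2); z=s['range_z'][int(v),int(u)] if z is None else z
    c=np.array([(u-s['cx'])/f*z,(v-s['cy'])/f*z,z]); return np.array(s['R']).T@(c-np.array(s['t']))
def cloud(s):
    f=210/np.tan(np.radians(s['fovy'])/2); z=s['range_z']; v,u=np.mgrid[0:420,0:560]
    c=np.stack([(u-s['cx'])/f*z,(v-s['cy'])/f*z,z],-1)-np.array(s['t'])
    return c@np.array(s['R'])
E
python3 - <<'E'
from h import *
o=robot.observe(); print(o['clock'],o['tcp_pos'],o['tool_rot'],o['q'])
for n in('side','top'):
    s=snap(n,n+'1'); print(n,s['fovy'],s['cx'],s['cy'],-np.array(s['R']).T@np.array(s['t']))
    for t in['pump','open_port','dust_cover_mid','filler_cap_mid','filler_neck','centring_ring_mid','oil_bottle','spanner']:
        for d in robot.mark_of(s,t)[:3]: print(n,t,round(d['p'],2),np.round(d['location'],3))
E
```

```text
pics
0.0 [0.23841603 0.57711788 0.23025514] [ 1.04179682e-03  9.80853554e-01 -1.94743916e-01 -1.66520491e-04] [ 1.43760121e+00  3.85514790e-01  6.64683993e-03 -4.98095385e-04
 -1.19398700e+00 -2.58614071e-01]
side 57.243121123681476 281.05318698708044 211.08356802827748 [ 0.42364194 -0.64135213  0.8871296 ]
side pump 0.73 [0.576 0.013 0.002]
side pump 0.36 [ 0.701  0.358 -0.002]
side open_port 0.74 [ 0.63  -0.052  0.218]
side dust_cover_mid 0.76 [ 0.466 -0.374  0.005]
side dust_cover_mid 0.57 [ 0.557 -0.359  0.004]
side filler_cap_mid 0.71 [0.569 0.062 0.171]
side filler_neck 0.71 [0.567 0.065 0.178]
side centring_ring_mid 0.56 [0.519 0.314 0.006]
side oil_bottle 0.98 [ 0.7    0.355 -0.002]
side spanner 0.9 [ 0.675 -0.383  0.001]
side spanner 0.24 [0.567 0.065 0.181]
top 42.24967816510744 276.0674042406271 208.29853714020737 [ 0.34758012 -0.018435    1.47719128]
top pump 0.86 [0.579 0.012 0.004]
top open_port 0.62 [ 0.63  -0.05   0.222]
top dust_cover_mid 0.6 [ 0.556 -0.359  0.01 ]
top dust_cover_mid 0.58 [ 0.47  -0.377  0.004]
top filler_cap_mid 0.75 [0.572 0.065 0.172]
top filler_cap_mid 0.55 [0.632 0.2   0.015]
top filler_neck 0.77 [0.57  0.064 0.177]
top centring_ring_mid 0.52 [0.521 0.313 0.005]
top oil_bottle 0.86 [0.698 0.36  0.007]
top spanner 0.84 [ 0.678 -0.382 -0.   ]
```

View pics/top1.png

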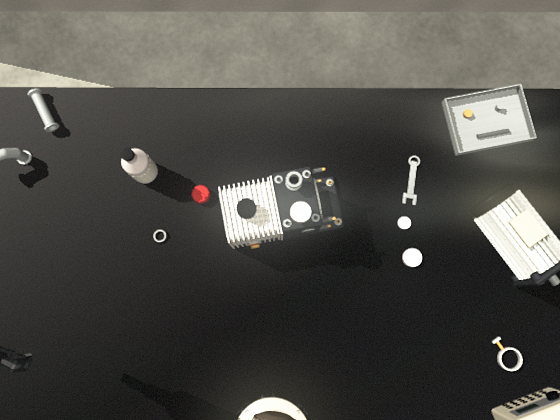

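View pics/side1.png

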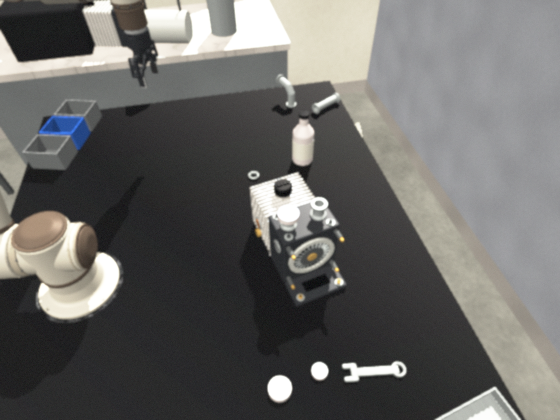

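```bash
cat >> h.py <<'E'
def blob(s,c,r,zlo,zhi,gmin=0,gmax=255):
    P=cloud(s); g=s['color'].max(-1)
    m=(np.hypot(P[...,0]-c[0],P[...,1]-c[1])<r)&(P[...,2]>zlo)&(P[...,2]<zhi)&(g>=gmin)&(g<=gmax)&(s['range_z']>0)
    Q=P[m]
    if len(Q)<5: return None
    (e,w,a)=cv2.minAreaRect((Q[:,:2]*1000).astype(np.float32)); ce,ra=cv2.minEnclosingCircle((Q[:,:2]*1000).astype(np.float32))
    return len(Q),np.round(Q.mean(0)*1000,1),np.round(np.median(Q[:,2])*1000,1),'rect',np.round(e,1),np.round(w,1),round(a,1),'circ',np.round(ce,1),round(ra,1)
E
python3 - <<'E'
from h import *
for n in('side','top'):
    s=robot.snapshot(n)
    print(n)
    for nm,c,r,a,b in[('cover',(.468,-.376),.045,.007,.03),('small',(.556,-.359),.04,.006,.03),('cap',(.57,.064),.04,.172,.2),('port',(.63,-.051),.035,.208,.23),('fixed',(.556,-.07),.04,.21,.235),('block',(.59,-.06),.12,.17,.19),('ring',(.52,.313),.03,.005,.03)]:
        print(nm,blob(s,c,r,a,b))
E
```

```text
side
cover (458, array([ 466.3, -377.4,   12.6]), np.float64(12.7), 'rect', array([ 466.8, -376.1]), array([50.8, 47.8]), 77.0, 'circ', array([ 466.6, -376.3]), 25.7)
small (196, array([ 560.8, -358.7,    8.9]), np.float64(8.7), 'rect', array([ 560.8, -358.1]), array([33. , 33.9]), 12.2, 'circ', array([ 560.8, -358.6]), 17.7)
cap (237, array([569.7,  56.6, 183.4]), np.float64(184.3), 'rect', array([572.4,  61.7]), array([49.1, 44.1]), 46.9, 'circ', array([572. ,  61.8]), 25.7)
port (146, array([633.2, -53.5, 215.5]), np.float64(216.1), 'rect', array([633.2, -53.6]), array([38.2, 38.2]), 38.5, 'circ', array([633.1, -52.3]), 20.7)
fixed (326, array([554.9, -71.1, 218.8]), np.float64(219.3), 'rect', array([555.2, -69.7]), array([48.1, 49. ]), 56.2, 'circ', array([555. , -68.8]), 25.3)
block (1608, array([590.1, -65.7, 177.8]), np.float64(177.2), 'rect', array([587.6, -26. ]), array([149.4, 171.7]), 11.0, 'circ', array([590.3, -38.9]), 100.3)
ring (38, array([520.9, 303. ,   6.6]), np.float64(6.5), 'rect', array([522.6, 303.2]), array([37.3, 33.4]), 81.3, 'circ', array([521.4, 304.3]), 1
[... 408 characters left out ...]
6.5,  61.7]), array([46.8, 46.7]), 58.6, 'circ', array([566.7,  61.7]), 24.7)
port (149, array([630. , -52.8, 216.7]), np.float64(216.9), 'rect', array([630.5, -52.8]), array([38.1, 39. ]), 89.9, 'circ', array([630.2, -53.5]), 20.2)
fixed (365, array([551.1, -68.5, 219.6]), np.float64(219.7), 'rect', array([551.6, -68.9]), array([48.2, 49.9]), 42.1, 'circ', array([551.6, -68.6]), 25.3)
block (1984, array([588.6, -53.4, 178.1]), np.float64(177.7), 'rect', array([584.7, -32.5]), array([150.5, 183.6]), 12.1, 'circ', array([580.5, -42.5]), 102.6)
ring (78, array([516. , 307.9,   8.1]), np.float64(7.9), 'rect', array([514.2, 310.8]), array([37.7, 49.3]), 40.9, 'circ', array([519.2, 314.4]), 27.2)
```

```bash
python3 -m creep '[[0,0,0,50,0],[0,20,-40,100,0.1],[0,40,-90,100,0.2],[0,60,-140,100,0.3],[0,80,-190,100,0.4],[0,100,-240,100,0.5],[0,120,-290,100,0.593],[0,140,-340,100,0.593]]'; python3 -c "
from h import *
o=robot.observe();print(o['q'],o['tcp_pos'])"
```

```text
clock: 1.8
tcp_pos: [0.3657, 0.2685, 0.3317]
tool_rot: [-0.0, 0.995, 0.102, 0.0]
ft_force: [1.9, -0.2, 0.2]
gripper_width: 0.0853
[ 9.93427471e-01  2.39364509e-02 -2.05525000e-01  1.99667639e-04
 -1.34019415e+00  7.80758677e-01] [0.36570711 0.26852886 0.33172972]
```

```bash
python3 -m creep '[[0,20,-45,0,0],[0,40,-90,0,0],[0,60,-135,0,0],[0,70,-180,0,0],[0,80,-225,0,0],[0,86,-270,0,0],[0,86,-318,0,0],[0,86,-366,0,0]]';python3 -m creep '[[0,0,-49,0,0],[0,0,-98,0,0],[0,0,-147,0,0],[0,0,-196,0,0],[0,0,-246,-10,0],[0,0,-248,-60,0],[0,0,-248,-110,0],[0,0,-248,-130,0]]'; python3 -m creep '[[0,0,0,0,0],[0,0,0,0,0]]'
python3 - <<'E'
from h import *
o=robot.observe();print(o['q'],o['tcp_pos'])
s=snap('side','s2');t=snap('top','t2')
print(blob(s,(.466,-.376),.032,.008,.03,100));print(blob(t,(.466,-.376),.032,.008,.03,100))
E
```

```text
clock: 2.6
tcp_pos: [0.4512, -0.0973, 0.3315]
tool_rot: [-0.0, 0.995, 0.101, 0.0]
ft_force: [1.4, 1.2, -1.4]
gripper_width: 0.0853
clock: 3.4
tcp_pos: [0.4485, -0.3427, 0.1959]
tool_rot: [-0.003, 0.995, 0.099, -0.004]
ft_force: [0.4, 0.8, 0.0]
gripper_width: 0.0854
clock: 3.6
tcp_pos: [0.4521, -0.344, 0.2023]
tool_rot: [0.001, 0.995, 0.101, 0.0]
ft_force: [0.9, 0.3, 0.6]
gripper_width: 0.0856
[-3.64725252e-01  3.10317185e-01 -1.80046185e-01  1.02850217e-03
 -1.07915044e+00  2.13680137e+00] [ 0.45210501 -0.34395725  0.20231868]
(458, array([ 466.3, -377.4,   12.5]), np.float64(12.5), 'rect', array([ 466.9, -376.6]), array([50.5, 47.8]), 78.8, 'circ', array([ 466.3, -376.4]), 25.4)
(45, array([ 447.4, -374.6,   13.7]), np.float64(13.4), 'rect', array([ 454. , -369.6]), array([48.6, 30.3]), 46.2, 'circ', array([ 460.7, -376. ]), 24.6)
```

View pics/s2.png

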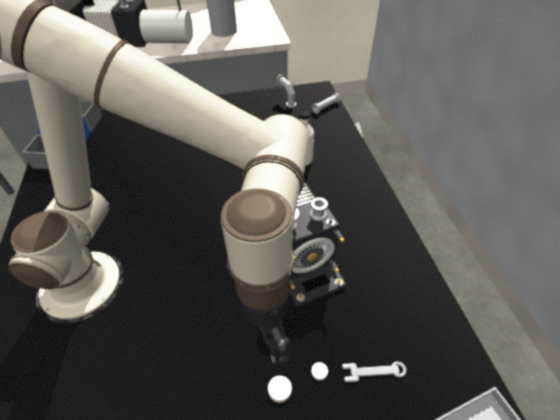

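```bash
python3 -m creep '[[75,6,-16,0,0],[75,12,-33,-40,0],[75,12,-33,-80,0],[75,12,-33,-120,0],[75,12,-33,-160,0],[75,12,-33,-175,0],[75,12,-33,-175,0],[75,12,-33,-175,0]]'
python3 - <<'E'
from h import *
s=snap('side','s3');t=snap('top','t3')
cv2.imwrite('pics/s3c.png',cv2.resize(s['color'][300:420,200:360],None,fx=5,fy=5,interpolation=cv2.INTER_CUBIC))
E
```

```text
clock: 4.5
tcp_pos: [0.4652, -0.3772, 0.0282]
tool_rot: [0.001, 0.995, 0.101, 0.001]
ft_force: [-0.1, -0.3, -0.0]
gripper_width: 0.0606
```

View pics/s3c.png

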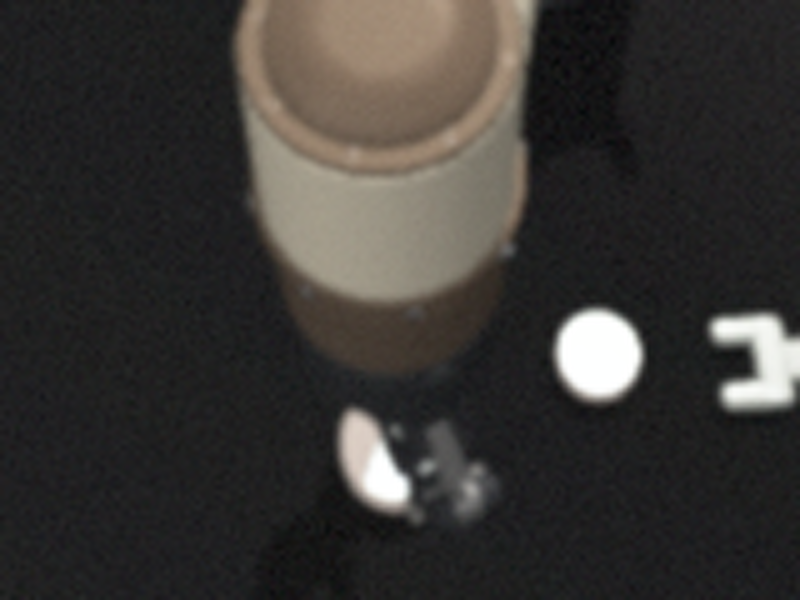

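Run:
```python
from h import *
s=robot.snapshot('side')
f=210/np.tan(np.radians(s['fovy'])/2)
def pr(X):
    c=np.array(s['R'])@np.array(X)+np.array(s['t']); return np.round([((f*c[0]/c[2]+s['cx'])-200)*5,((f*c[1]/c[2]+s['cy'])-300)*5])
for X in[(.465,-.377,.014),(.465,-.402,.014),(.44,-.377,.014),(.49,-.377,.014),(.471,-.407,.034),(.471,-.407,.06),(.459,-.347,.034),(.459,-.347,.06)]: print(X,pr(X))
```

```text
(0.465, -0.377, 0.014) [396. 441.]
(0.465, -0.402, 0.014) [408. 501.]
(0.44, -0.377, 0.014) [339. 454.]
(0.49, -0.377, 0.014) [453. 428.]
(0.471, -0.407, 0.034) [424. 496.]
(0.471, -0.407, 0.06) [424. 477.]
(0.459, -0.347, 0.034) [367. 358.]
(0.459, -0.347, 0.06) [366. 336.]
```

```bash
python3 -m creep '[[75,0,0,-15,0],[75,0,0,-22,0],[75,0,0,-28,0],[75,0,0,-28,0],[75,0,0,-28,0]]'; python3 -m creep '[[140,0,0,0,0],[160,0,0,0,0],[160,0,0,0,0],[160,0,0,0,0],[160,0,0,0,0],[160,0,0,0,0]]'
```

```text
clock: 5.15
tcp_pos: [0.4637, -0.3766, -0.0014]
tool_rot: [0.0, 0.995, 0.101, 0.0]
ft_force: [0.4, 0.4, 0.0]
gripper_width: 0.0605
clock: 5.75
tcp_pos: [0.464, -0.3768, -0.0006]
tool_rot: [0.001, 0.995, 0.101, 0.001]
ft_force: [-1.0, 1.0, 4.9]
gripper_width: 0.0484
```

```bash
python3 -m creep '[[255,0,0,0,0],[255,0,0,0,0],[255,0,0,20,0],[255,0,0,60,0],[255,0,0,110,0],[255,0,0,160,0],[255,0,0,160,0]]'
python3 - <<'E'
from h import *
s=snap('side','s4')
cv2.imwrite('pics/s4c.png',cv2.resize(s['color'][270:420,160:360],None,fx=4,fy=4,interpolation=cv2.INTER_CUBIC))
E
```

```text
clock: 6.45
tcp_pos: [0.4675, -0.379, 0.1667]
tool_rot: [0.005, 0.995, 0.101, 0.007]
ft_force: [1.3, 0.6, -0.6]
gripper_width: 0.0484
```

View pics/s4c.png

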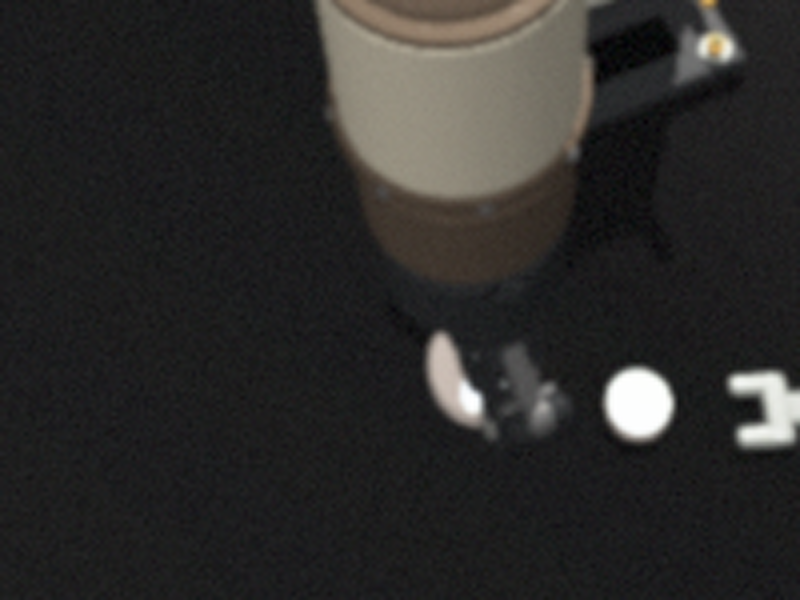

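```bash
python3 -m creep '[[255,0,0,50,0],[255,10,20,100,0],[255,30,60,100,0],[255,50,100,100,0],[255,70,140,100,0],[255,90,180,100,0],[255,110,220,100,0],[255,130,255,100,0]]'; python3 -m creep '[[255,20,35,0,0],[255,37,68,0,0],[255,37,68,0,0],[255,37,68,0,0]]'
python3 - <<'E'
from h import *
s=snap('side','s5');t=snap('top','t5')
for n,a in(('s5c',s),('t5c',t)):
  u,v=(200,140) if n[0]=='s' else (220,120)
  cv2.imwrite('pics/'+n+'.png',cv2.resize(a['color'][v:v+150,u:u+200],None,fx=4,fy=4,interpolation=cv2.INTER_CUBIC))
print(robot.observe()['tcp_pos'],robot.observe()['q'])
E
```

```text
clock: 7.3
tcp_pos: [0.5934, -0.1192, 0.2565]
tool_rot: [-0.0, 0.995, 0.101, -0.001]
ft_force: [1.8, -1.1, -1.0]
gripper_width: 0.0487
clock: 7.7
tcp_pos: [0.6301, -0.0526, 0.2562]
tool_rot: [-0.0, 0.995, 0.101, -0.002]
ft_force: [0.1, 0.5, 0.2]
gripper_width: 0.0486
[ 0.62976151 -0.05406117  0.25724453] [ 1.69863521e-01  3.82450946e-01  6.98626251e-02 -2.01294741e-04
 -1.26025427e+00  1.60152461e+00]
```

View pics/s5c.png

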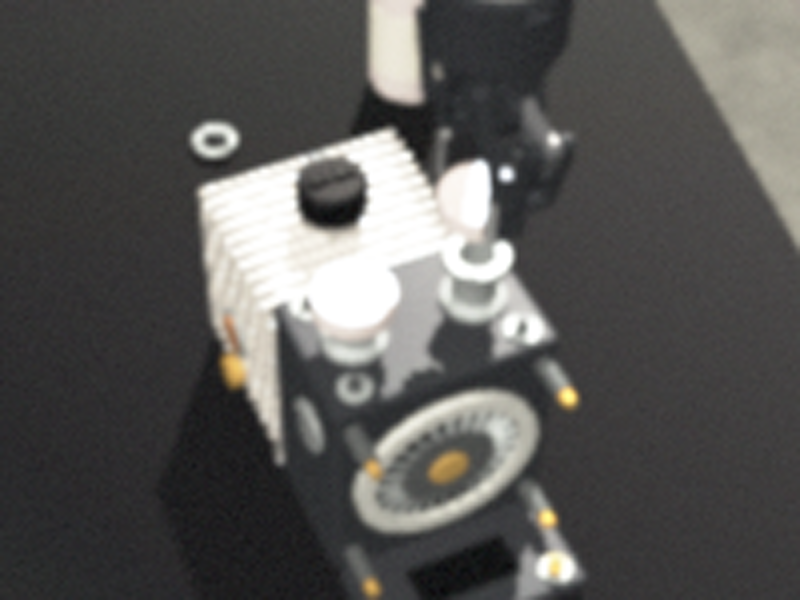

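View pics/t5c.png

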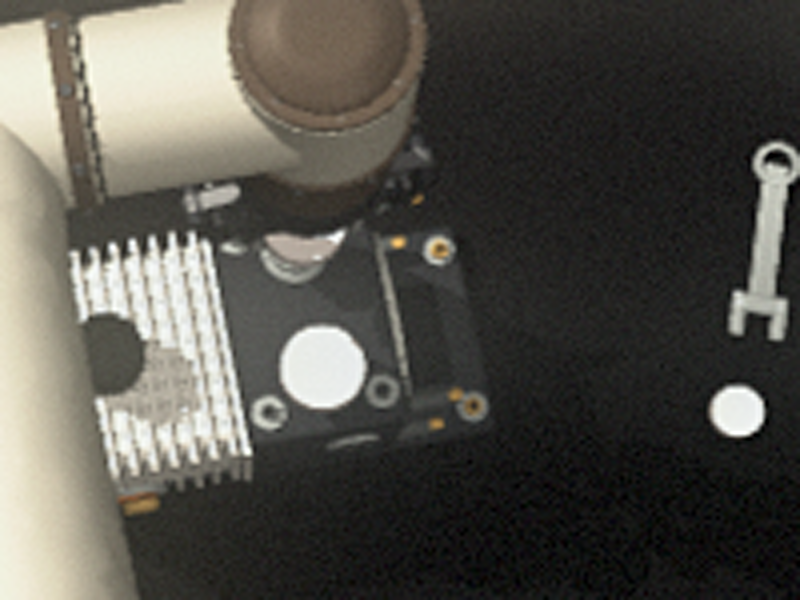

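```bash
python3 - <<'E'
from h import *
for n,(u,v) in(('side',(200,140)),('top',(220,120))):
    s=robot.snapshot(n)
    f=210/np.tan(np.radians(s['fovy'])/2)
    im=cv2.resize(s['color'][v:v+150,u:u+200],None,fx=4,fy=4,interpolation=cv2.INTER_CUBIC)
    def ring(c,r,col):
        a=np.linspace(0,2*np.pi,100); X=np.stack([c[0]+r*np.cos(a),c[1]+r*np.sin(a),0*a+c[2]],-1)
        C=X@np.array(s['R']).T+np.array(s['t']); p=np.stack([(f*C[:,0]/C[:,2]+s['cx']-u)*4,(f*C[:,1]/C[:,2]+s['cy']-v)*4],-1)
        cv2.polylines(im,[p.astype(np.int32)],True,col,1)
    dx=.0014 if n=='side' else -.0014
    P=robot.observe()['tcp_pos']
    ring((P[0]+dx,P[1],P[2]+.001),.025,(0,0,255));ring((P[0]+dx,P[1],P[2]+.015),.025,(0,255,0))
    ring((.6317+dx,-.053,.218),.020,(255,0,0))
    cv2.imwrite('pics/o_'+n+'.png',im[:500])
E
cd pics; python3 -c "
import cv2,numpy as np
a=cv2.imread('o_side.png')[100:400,350:650];b=cv2.imread('o_top.png')[150:450,150:450]
cv2.imwrite('o.png',cv2.resize(np.hstack([a,b]),None,fx=1.3,fy=1.3))"
```

```text
(no output)
```

View pics/o.png

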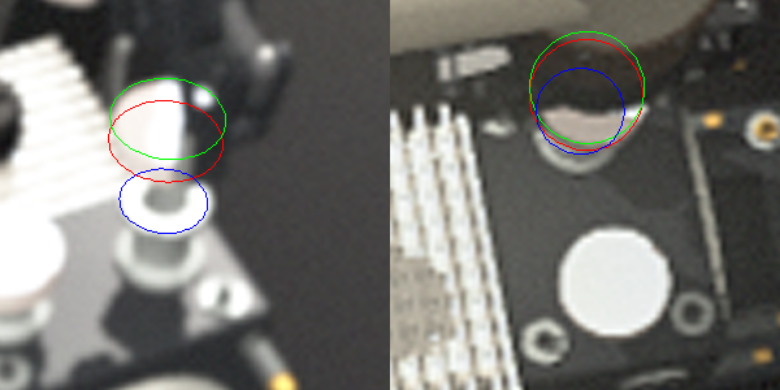

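```bash
python3 -m creep '[[255,1.5,0.5,-20,0],[255,1.5,0.5,-34,0],[255,1.5,0.5,-36,0],[255,1.5,0.5,-38,0],[255,1.5,0.5,-40,0],[255,1.5,0.5,-42,0],[255,1.5,0.5,-42,0]]';python3 -m creep '[[255,0,0,-2,0],[255,0,0,-4,0],[255,0,0,-4,0]]'
```

```text
clock: 8.6
tcp_pos: [0.632, -0.053, 0.2165]
tool_rot: [-0.0, 0.995, 0.1, 0.0]
ft_force: [-0.1, -0.2, -0.3]
gripper_width: 0.0481
clock: 8.9
tcp_pos: [0.6318, -0.0529, 0.2119]
tool_rot: [-0.0, 0.995, 0.1, -0.0]
ft_force: [-0.3, 0.1, -1.0]
gripper_width: 0.0482
```

```bash
python3 -m creep '[[255,0,0,-2,0],[255,0,0,-3,0],[255,0,0,-4,0],[255,0,0,-4,0]]';python3 -m creep '[[255,0,0,-1,0],[255,0,0,-2,0],[255,0,0,-2,0]]';python3 -m creep '[[255,0,0,-1,0],[255,0,0,-2,0],[255,0,0,-2,0]]'
```

```text
clock: 9.3
tcp_pos: [0.6319, -0.0529, 0.2081]
tool_rot: [-0.0, 0.995, 0.1, -0.0]
ft_force: [-0.5, -0.2, -0.5]
gripper_width: 0.0484
clock: 9.6
tcp_pos: [0.632, -0.0529, 0.2065]
tool_rot: [0.0, 0.995, 0.1, 0.0]
ft_force: [-0.8, 0.0, 1.1]
gripper_width: 0.0483
clock: 9.9
tcp_pos: [0.6321, -0.053, 0.2064]
tool_rot: [0.0, 0.995, 0.101, 0.001]
ft_force: [-3.0, 1.1, 7.3]
gripper_width: 0.0484
```

```bash
python3 -m creep '[[60,0,0,0,0],[60,0,0,0,0],[60,0,0,0,0],[60,0,0,10,0],[60,0,0,40,0],[60,0,0,80,0],[60,0,0,110,0],[60,0,0,110,0]]';python3 -m creep '[[60,-20,45,0,-0.15],[60,-40,80,0,-0.3],[60,-60,116,0,-0.45],[60,-60,116,0,-0.6],[60,-60,116,0,-0.75],[60,-60,116,0,-0.9],[60,-60,116,0,-1.05],[60,-60,116,0,-1.05]]'
python3 - <<'E'
from h import *
print(robot.observe()['tcp_pos'],robot.observe()['q'])
s=snap('side','s6');t=snap('top','t6')
for a in(s,t):
  print(blob(a,(.631,-.053),.035,.213,.24,120),blob(a,(.554,-.069),.035,.213,.24,120),sep='\n')
cv2.imwrite('pics/s6c.png',cv2.resize(s['color'][140:290,200:400],None,fx=4,fy=4,interpolation=cv2.INTER_CUBIC))
E
```

```text
clock: 10.7
tcp_pos: [0.6342, -0.0534, 0.321]
tool_rot: [0.001, 0.995, 0.101, 0.006]
ft_force: [-0.2, 0.3, 0.5]
gripper_width: 0.0658
clock: 11.5
tcp_pos: [0.5718, 0.0631, 0.3143]
tool_rot: [0.0, 0.911, -0.412, -0.0]
ft_force: [1.0, 0.1, -0.8]
gripper_width: 0.0654
[0.57182712 0.0630658  0.3142671 ] [ 3.91300935e-01  2.53865142e-01  2.56628895e-02 -3.09560941e-05
 -1.34285945e+00  3.30558690e-01]
(291, array([633.8, -56.7, 219.1]), np.float64(219.4), 'rect', array([634.5, -54.9]), array([48.8, 49.2]), 56.2, 'circ', array([634.8, -54.6]), 25.9)
(313, array([555.3, -70.4, 219.1]), np.float64(219.3), 'rect', array([555.1, -69.7]), array([48.1, 49.5]), 68.9, 'circ', array([555.5, -68.5]), 25.5)
(339, array([630.9, -54.4, 220.2]), np.float64(220.3), 'rect', array([630.8, -55. ]), array([47.6, 48.2]), 88.9, 'circ', array([630.6, -54.7]), 25.3)
(348, array([551.9, -68.1, 220.1]), np.float64(220.0), 'rect', array([551.9, -68. ]), array([46.5, 49.7]), 47.7, 'circ', array([552.4, -68.3]), 25.5)
```

View pics/s6c.png

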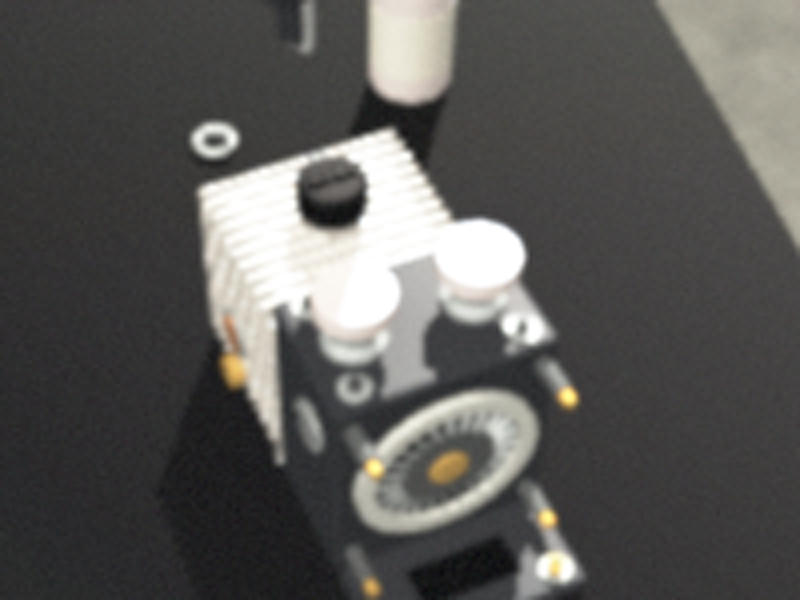

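View pics/t6.png

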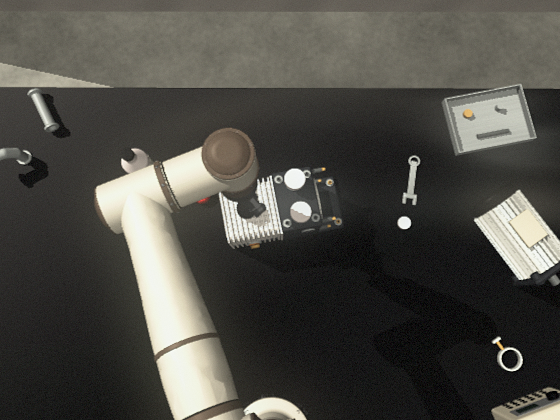

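```bash
python3 -m creep '[[60,-3,-1.5,-40,0],[60,-3,-1.5,-80,0],[60,-3,-1.5,-110,0],[60,-3,-1.5,-125,0],[60,-3,-1.5,-140,0],[60,-3,-1.5,-150,0],[60,-3,-1.5,-155,0],[60,-3,-1.5,-155,0]]'; python3 -m creep '[[60,0,0,-3,0],[60,0,0,-6,0],[60,0,0,-6,0]]'
python3 - <<'E'
from h import *
s=snap('side','s7');cv2.imwrite('pics/s7c.png',cv2.resize(s['color'][110:260,180:380],None,fx=4,fy=4,interpolation=cv2.INTER_CUBIC))
E
```

```text
clock: 12.4
tcp_pos: [0.5688, 0.0615, 0.1589]
tool_rot: [0.0, 0.911, -0.411, -0.0]
ft_force: [-0.1, -0.6, 0.9]
gripper_width: 0.0657
clock: 12.7
tcp_pos: [0.5689, 0.0616, 0.1533]
tool_rot: [-0.0, 0.911, -0.412, -0.0]
ft_force: [0.2, 0.6, 0.1]
gripper_width: 0.0654
```

View pics/s7c.png

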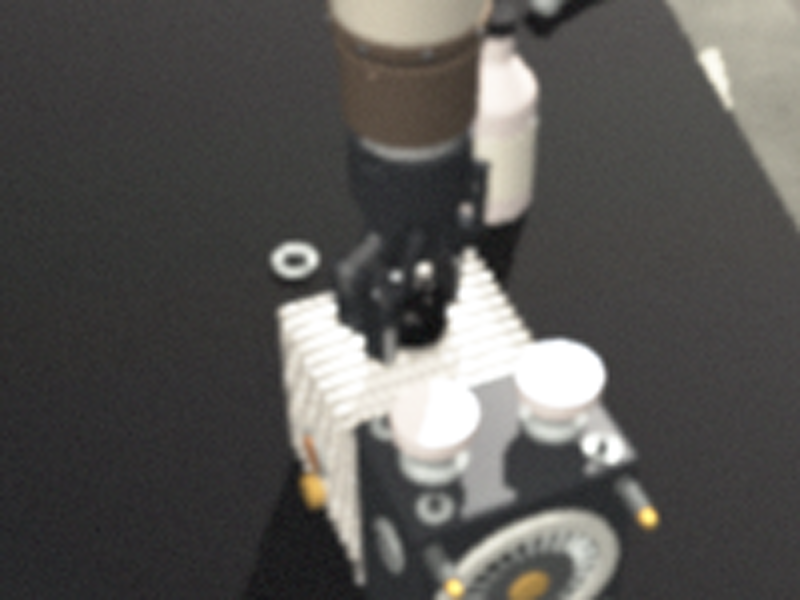

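```bash
python3 -m creep '[[120,0,0,0,0],[160,0,0,0,0],[255,0,0,0,0],[255,0,0,0,0],[255,0,0,0,0]]'; python3 -c "
from h import *
o=robot.observe();print(o['torque'],o['ft_force'],o['tcp_pos'])"
```

```text
clock: 13.25
tcp_pos: [0.5699, 0.062, 0.1542]
tool_rot: [-0.001, 0.911, -0.412, 0.001]
ft_force: [0.1, 2.0, 5.3]
gripper_width: 0.0473
[ 0.69710899 -0.18852856  0.05758464] [0.10183126 1.95756453 5.34284071] [0.56985332 0.06200559 0.15424506]
```

```bash
python3 -m creep '[[255,0,0,0,0.03],[255,0,0,0,0.06],[255,0,0,0,0.06]]'; python3 -c "
from h import *
o=robot.observe();print(o['torque'],o['ft_force'],o['tool_rot'],o['q'])"; python3 -m creep '[[255,0,0,0,0.03],[255,0,0,0,0.06],[255,0,0,0,0.06]]'; python3 -c "
from h import *
o=robot.observe();print(o['torque'],o['ft_force'],o['tool_rot'],o['q'])"
```

```text
clock: 13.55
tcp_pos: [0.5701, 0.0618, 0.1543]
tool_rot: [-0.001, 0.923, -0.384, 0.001]
ft_force: [1.1, 1.1, 5.7]
gripper_width: 0.0473
[ 0.54504529 -0.35157212 -0.02789945] [1.14556057 1.11003564 5.70313132] [-8.16310023e-04  9.23382763e-01 -3.83877612e-01  1.25904697e-03] [ 3.90723470e-01  3.63105987e-01 -2.32961637e-01  7.55688145e-04
 -9.71793410e-01  3.91662766e-01]
clock: 13.85
tcp_pos: [0.5702, 0.0618, 0.1543]
tool_rot: [-0.001, 0.934, -0.356, 0.001]
ft_force: [0.6, 1.7, 6.5]
gripper_width: 0.0476
[ 0.49151114 -0.36675857 -0.02838397] [0.64088052 1.69410117 6.50710417] [-8.11895815e-04  9.34464410e-01 -3.56052882e-01  1.39721894e-03] [ 3.90670252e-01  3.63114557e-01 -2.32804494e-01  8.85772197e-04
 -9.71729369e-01  4.51545676e-01]
```

```bash
python3 -m creep '[[255,0,0,0.4,0.1],[255,0,0,0.6,0.2],[255,0,0,0.8,0.3],[255,0,0,1.0,0.4],[255,0,0,1.2,0.5],[255,0,0,1.2,0.5]]'; python3 -c "
from h import *
o=robot.observe();print(o['torque'],o['ft_force'],o['q'])"; python3 -m creep '[[255,0,0,0.2,0.1],[255,0,0,0.4,0.2],[255,0,0,0.6,0.3],[255,0,0,0.8,0.4],[255,0,0,0.8,0.5],[255,0,0,0.8,0.58],[255,0,0,0.8,0.58]]'; python3 -c "
from h import *
o=robot.observe();print(o['torque'],o['ft_force'],o['q'])"
```

```text
clock: 14.45
tcp_pos: [0.5708, 0.0625, 0.156]
tool_rot: [-0.001, 0.994, -0.113, 0.002]
ft_force: [0.3, 4.9, 7.0]
gripper_width: 0.0476
[ 1.07371106 -0.325104    0.04540674] [0.33404751 4.87213328 7.02415571] [ 3.91270865e-01  3.61566201e-01 -2.30208729e-01  4.64665212e-04
 -9.73761993e-01  9.53088187e-01]
clock: 15.15
tcp_pos: [0.5709, 0.0637, 0.1563]
tool_rot: [-0.001, 0.984, 0.176, 0.003]
ft_force: [0.7, 7.3, 4.4]
gripper_width: 0.0472
[ 2.12062846 -0.33623701 -0.00513022] [0.69484021 7.31376583 4.43205085] [ 3.92379123e-01  3.61404453e-01 -2.29075364e-01 -1.48093707e-03
 -9.74118029e-01  1.53243469e+00]
```

```bash
python3 -m creep '[[255,0,0,2,0],[255,0,0,4,0],[255,0,0,4,0]]'; python3 -m creep '[[255,0,0,4,0],[255,0,0,8,0],[255,0,0,8,0]]'
```

```text
clock: 15.45
tcp_pos: [0.5699, 0.0637, 0.1581]
tool_rot: [-0.002, 0.985, 0.175, 0.001]
ft_force: [2.6, 6.9, -4.2]
gripper_width: 0.0474
clock: 15.75
tcp_pos: [0.5698, 0.0636, 0.1661]
tool_rot: [-0.002, 0.985, 0.175, 0.001]
ft_force: [2.9, 6.9, -4.3]
gripper_width: 0.0477
```

```bash
python3 -m creep '[[255,0,1,5,0],[255,0,2,10,0],[255,0,2,20,0],[255,0,2,30,0],[255,0,2,30,0],[255,0,2,30,0]]'
python3 - <<'E'
from h import *
s=snap('side','s8');cv2.imwrite('pics/s8c.png',cv2.resize(s['color'][110:260,180:380],None,fx=4,fy=4,interpolation=cv2.INTER_CUBIC))
E
```

```text
clock: 16.35
tcp_pos: [0.5688, 0.0634, 0.1977]
tool_rot: [-0.0, 0.985, 0.174, 0.0]
ft_force: [-0.0, 0.7, -1.1]
gripper_width: 0.0478
```

View pics/s8c.png

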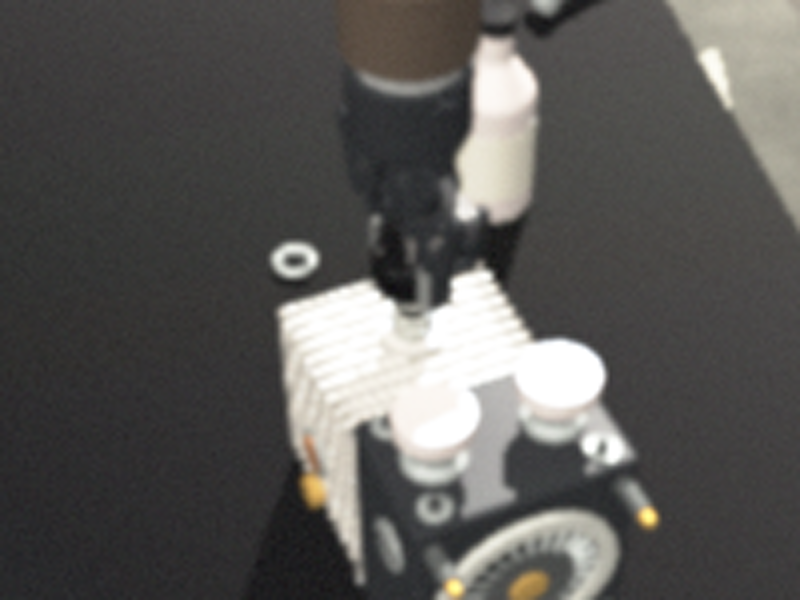

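```bash
python3 -m creep '[[255,0,0,20,0],[255,0,0,40,0],[255,0,0,50,0],[255,0,0,55,0],[255,0,0,55,0],[255,0,0,55,0],[255,0,0,55,0]]'
python3 - <<'E'
from h import *
s=snap('side','s9');t=snap('top','t9');cv2.imwrite('pics/s9c.png',cv2.resize(s['color'][80:230,180:380],None,fx=4,fy=4,interpolation=cv2.INTER_CUBIC))
for a in(s,t):
  print(blob(a,(.631,-.053),.035,.213,.24,100))
  print(blob(a,(.569,.063),.035,.168,.186))
  for k in('filler_cap_mid','filler_neck','centring_ring_mid','oil_bottle','spanner'):
    for d in robot.mark_of(a,k)[:2]: print(k,round(d['p'],2),np.round(d['location'],3))
o=robot.observe();print(o['tcp_pos'],o['tool_rot'],o['ft_force'],o['clock'])
P=cloud(s);m=(np.hypot(P[...,0]-.569,P[...,1]-.063)<.03)&(P[...,2]>.19)&(P[...,2]<.3)&(s['color'].max(-1)<60)
print(np.percentile(P[m][:,2],[0,2,10]))
E
```

```text
clock: 17.1
tcp_pos: [0.5685, 0.0634, 0.2512]
tool_rot: [0.0, 0.985, 0.175, -0.001]
ft_force: [0.1, 0.5, -0.0]
gripper_width: 0.0473
(293, array([633.8, -56.9, 219.2]), np.float64(219.5), 'rect', array([634.5, -55.4]), array([49.3, 48.5]), 57.4, 'circ', array([635.1, -54.6]), 26.2)
(78, array([570.7,  61.4, 173.4]), np.float64(173.7), 'rect', array([571.4,  63. ]), array([29.2, 31.3]), 39.1, 'circ', array([570.6,  62. ]), 16.7)
filler_cap_mid 0.5 [0.566 0.059 0.272]
filler_neck 0.79 [0.566 0.064 0.177]
centring_ring_mid 0.41 [0.519 0.314 0.006]
oil_bottle 0.94 [ 0.7    0.359 -0.004]
spanner 0.92 [ 0.677 -0.382  0.001]
(354, array([630.3, -54.6, 219.8]), np.float64(220.1), 'rect', array([629.9, -55.1]), array([48.2, 47.5]), 0.2, 'circ', array([630.4, -54.5]), 25.7)
(25, array([556.1,  58.5, 173.8]), np.float64(172.3), 'rect', array([557.5,  57.6]), array([ 8.6, 33.9]), 21.7, 'circ', array([561.5,  59.2]), 16.9)
filler_cap_mid 0.51 [0.567 0.066 0.27 ]
filler_neck 0.74 [0.564 0.063 0.177]
oil_bottle 0.65 [0.697 0.36  0.006]
spanner 0.54 [ 0.679 -0.382  0.002]
[0.56896636 0.0635382  0.25232085] [6.01822801e-06 9.84621132e-01 1.74703252e-01 1.89399367e-05] [ 0.2661737  -0.27972947 -0.45015678] 17.7
[0.25469718 0.257512   0.26197791]
```

View pics/s9c.png

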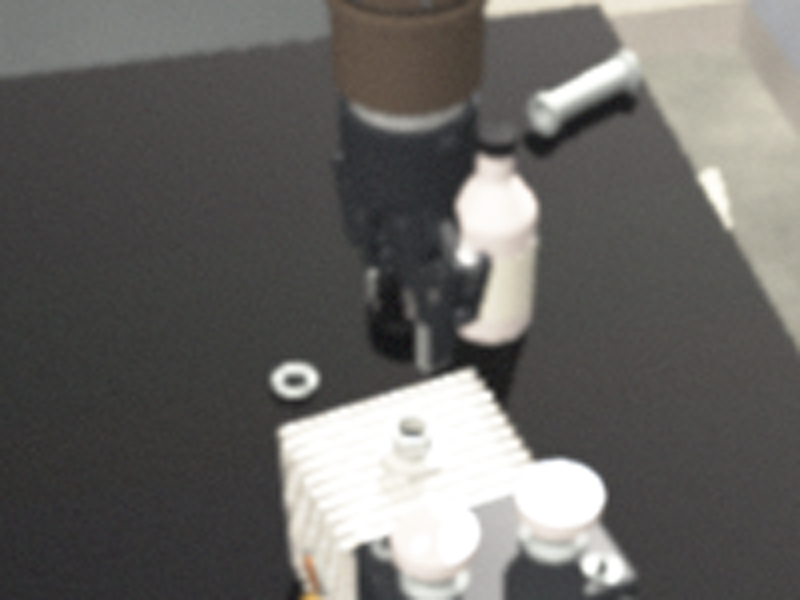

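```bash
python3 -m creep '[[255,0,-1,0,0],[255,0,-1,0,0],[255,0,-1,0,0],[255,0,-1,0,0]]'
python3 - <<'E'
from h import *
o=robot.observe();print(o['tcp_pos'],o['tool_rot'],np.abs(o['dq']).max(),o['gripper_width'],o['clock'])
print(robot.close_job())
E
```

```text
clock: 18.1
tcp_pos: [0.569, 0.0625, 0.2523]
tool_rot: [-0.0, 0.985, 0.175, 0.0]
ft_force: [-0.4, -0.0, -0.5]
gripper_width: 0.0474
[0.56895911 0.0625264  0.25232085] [-6.67845405e-06  9.84622724e-01  1.74694278e-01  3.18970396e-05] 0.0017782317946993212 0.0473933891750641 18.1
the job is handed in; nothing more can be done
None
```

I covered the open port first, then unscrewed the filler cap, and handed the job in at 18.1 s with the arm holding the cap over the neck.

- **Dust cover:** I used the larger of the two white covers and pushed it down until it met the rim with about 7 N, then let go. Its top then measured 219–220 mm, level with the fixed cover, and it still did after the cap was off.
- **Filler cap:** The first try, anticlockwise, turned with almost no torque (under 0.05 N m), so this pump has a right-hand cap. I turned it about 1.2 rad and lifted it off. During the first part of the lift there was about 7 N sideways and 4 N of drag, which went away once I moved 2 mm sideways.
- **Final state:** The cap is level and still. Its skirt is about 80 mm above the neck rim by the arm's position, and the side camera's depth roughly agrees. It is centred over the neck to within about 2 mm.
- **Rest of the bench:** The oil bottle, spanner and centring ring showed no movement beyond the detector's error. The ring was seen in only one of the two last views. I did not measure the red cap again.
- **Disagreement:** The two cameras differ by about 3–4 mm along x throughout. I used their average, and the contact heights fitted it.

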